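Hold a turbidity reading

ROBOT

A 7-joint arm with a two-finger parallel gripper is mounted at the origin on a cart in front of the work surface, level with it; the furniture and walls round the work are solid. World frame = base frame: x ahead of the robot, y to its left, z up, the work surface at z = 0. Lengths are in mm, angles in rad, forces in N, time in s.
With the tool pointing down it reaches from about 425 to 1025 mm from the base axis. Payload 9.4 kg.
Tool frame: the origin (TCP) lies at the very end of the fingers, on their centre line; the grasp point (between the pads) lies 19 mm behind it; z points along the fingers, y is the direction in which the jaws open and shut (so a half turn about z gives the same grasp; the last joint's range is limited). The gripper opens to 85 mm and grips with 20 to 120 N. Pads are 22 mm wide; open, the fingers measure 114 mm over their backs; the gripper's body (76 mm by 85 mm) begins 54 mm behind the grasp point. The pads swing forward as they close: fully open they stand 13 mm farther back than shut.
Start: joints at [-1.417, 0.599, -0.003, 1.599, 0.002, 0.943, -0.08], TCP at [165.853, 705.774, 231.275] pointing down, gripper open.
Joint ranges: [-2.57, 2.57], [-0.35, 1.97], [-1.29, 1.29], [0.11, 2.56], [-1.05, 4.19], [0.11, 1.86], [-2.63, 2.63]. Speed limits (rad/s): [2.22, 2.22, 3.01, 3.01, 3.14, 3.14, 3.14].

INTERFACE

Orientations are given as [roll, pitch, yaw] about the fixed x, y, z axes, in that order (R = Rz(yaw) Ry(pitch) Rx(roll)).
In Python, from workcell import arm gives the robot as it stands.
- The arm moves only by the shell command python3 -m jog 'ROWS' [FORCE]. ROWS is a JSON object of lists of equal length, an entry for each row: "grip": the gripper's target within -1 to 1 (shut at 1, half-way at 0, fully open at -1); "travel": the shift along the world's x, y, z in m, a list of three; "roll": the turn about the world's z in rad. In form: {"grip": [grip, ...], "travel": [[tx, ty, tz], ...], "roll": [roll, ...]}. A call has 1 to 5 rows; each row shifts and turns the commanded pose from where the row before left it; what a row does not reach is not made up. A row lasts 1/10 s, in which the tool goes at most 50 mm and 8.59 degrees, less where a joint would pass 70% of its speed; a pose out of reach is approached as far as the arm can. A call is refused whole if a number of a shift passes 0.05 or a number of a turn 0.15, either way. A call with a gripper value outside its range is refused whole. The fingers move at their own pace and stop on an object; FORCE is the grip in N (left out, the last holds). Time passes only in rows, so rows that do not move let the fingers close. It gives the time, the measured TCP pose, the force and the opening at its end, in the units of the state.
- arm.read_state(): the state, without advancing time (a new reading comes with each control period).
- arm.read_camera(name): name is "scene" or "top"; returns a dict with "frame" (400x640x3 uint8, blue, green, red), "depth" (400x640 float32, mm along the optical axis (not along the pixel's ray), 0 where there is no reading), "fovy" (degrees; the focal length in pixels is half the picture's height over the tangent of half this angle, whatever the lens; pixels are square), "cx", "cy" (the principal point, pixels), "position" and "attitude" of the camera in the world. Camera axes: x right, y down, z forward; pixel columns grow to the right and rows downward; lengths in mm; the calibration is good to about 2 mm. A picture is of the moment at which its call begins.
- arm.close_job(): hands the job in, once; it reports no verdict.
Trained networks look in the newest picture that a camera, given by its name, has taken for a name from the list of things; names that differ only in an ending like _2 or _b are one class to them, and where a whole thing is asked for, a point or a joint stands for the part that bears it (a point fixed in the world has none). Each returns a list of dicts, best first, with "conf" (0 to 1); they miss things now and then, are a little off and sometimes report something else, mostly with a low value. They report only what shows in the picture. A call takes as long as a camera call. They do not tell look-alikes from the thing itself.
- arm.outline_of(query, camera): "pixels" (400x640 bool, what is visible of it).
- arm.pinpoint(query, camera): "xyz" ([x, y, z] in mm, in the coordinates of the camera as it stood for that picture, good to about 4 mm: a listed point, or the origin of a listed thing).
The state is a dict: "time_s": time; "joint_pos": joint angles; "qvel": joint speeds; "tau": joint torques, N m; "ee_pos": TCP position; "tcp_rot": TCP orientation; "contact_force": force on the tool from outside, world axes, zero at the start; "wrist_torque": the same for the moment, N m; "gripper_width": finger opening in mm.
Only numpy, scipy, OpenCV 4.12 (cv2) and the standard library are available. Lean on these libraries where they do the work, as an engineer would, in place of code of your own. Each camera call takes 0.05 s, during which the arm holds its last target.

TASK

Take a reading of the sample in the bench turbidity meter: stand the larger of the three screw-cap vials in the meter's round well, lowered gently until it sits on the bottom, then shut the hinged light shield over it. Only once the shield is shut, press the big bar-shaped key at the front all the way down with modest force and finish while still holding it down, because the lamp burns only as long as the key is held. Leave the two small round keys, the two smaller vials and the beaker alone.

Things in the scene. Friction and masses are not known exactly. Their poses are not given: they have to be found in the camera images.
- meter: bench turbidity meter, white housing, fixed. Origin under it at worktop level; housing x -95 to +85, y -56 to +56 mm. Its +x points to its rear, y to its left, z up; turned by -0.5 to 0.15 rad. Front third: flat keypad 45 mm above the worktop, then a slope with the display; rear: flat top 70 mm above the worktop with the round well and the light shield.
- well_mouth (a point): centre of the mouth of the round well in the meter's flat top (70 mm above the worktop, flat for 50 mm to both sides in y). The well is vertical, 28 mm in diameter, with a 2 mm chamfer, and 27 mm deep.
- well_floor (a point): centre of the well's floor, 27 mm below the mouth
- sample_vial: the sample vial, the largest of three upright screw-cap vials standing on the worktop: clear glass with black cap, 25 mm diameter up to 40 mm height, cap 21 mm diameter, 48 mm high in all, 18 to 35 g. Origin: centre of its underside, z along its axis. Standing in the well it sticks out 21 mm.
- shield (a joint): light shield, grey hollow hood 66 mm long, 62 wide (y), 30 high, hinged at the meter's rear about its y axis: 0 = shut on the meter's top, 1.9 = leaning back. Starts open at 1.6 to 1.9, hollow side to the front. A friction hinge: it stays at any angle and must be pushed or pressed shut all the way; under 1.5 N at its free edge moves it. Shut, its top is 100 mm above the worktop.
- shield_hinge (a point): middle of the shield's hinge axis, 72.5 mm above the worktop, 34.5 mm behind the well's centre
- shield_edge (a point): middle of the shield's free edge on its outer face, 66 mm from the hinge along the shield. With the shield open this is the top of its rear face, 125 to 140 mm above the worktop; pushing there from behind towards the meter's front swings the shield over the well, where it can be pressed down. A thumb lip 30 mm wide, 3 mm thick sticks out 6 mm beyond the edge.
- read_key (a joint): travel of the big bar-shaped key, in m: 0 = up, 0.006 = all the way down at its stop. Spring-loaded straight upwards: 2 N starts it, 5 N holds it at the stop; it comes up again when let go.
- key_top (a point): centre of the top face of the big bar-shaped key, which is 18 mm (x) by 42 mm (y) and stands 9 mm above the keypad when up (54 mm above the worktop)
- left_key (a joint): travel of the left small round key, 0 = up, 0.002 = down
- right_key (a joint): travel of the right small round key, 0 = up, 0.002 = down
- left_key_top (a point): top of the left small round key, 12 mm in diameter, 3 mm above the keypad; 27 mm behind and 36 mm to the left of the bar key's centre
- right_key_top (a point): top of the right small round key, as the left one but 36 mm to the right
- small_vial_a: smaller screw-cap vial with black cap, 19 mm diameter, 40 mm high, upright; origin under its centre
- small_vial_b: smaller screw-cap vial with orange cap, 19 mm diameter, 40 mm high, upright; origin under its centre
- pp_beaker: empty beaker, 66 mm diameter, 76 mm high, standing behind the vials; origin under its centre. Behind it stands a tall white autosampler, fixed, to be kept clear of: front face at about x 0.61 (y 0.15 to 0.63, 0.3 m high), and an arm across its top that overhangs to x 0.55 at y 0.26 to 0.30, from 0.20 to 0.34 m above the worktop.
- metal_rack: empty metal tube rack to the left of the meter, fixed: 196 x 71 mm (x, y), 110 mm high; origin under its centre
Not all that is in view belongs to the job. Leave any blue, brown or red look-alike of the sample_vial alone.

How it is judged (in metres and radians):
On the way, in this order (a step that is already met when the one before it is completed fails the run):
1. the larger vial stands on the floor of the well and is let go (horizontal distance between sample_vial and well_floor below 0.004 m and z of sample_vial in the frame of well_floor below 0.003 m and angle between sample_vial's own z axis and vertical below 0.12 rad and contact force between the fingers and sample_vial below 0.1 N), for 0.2 s.
2. the light shield is shut over it (value of joint shield below 0.06 rad and horizontal distance between sample_vial and well_floor below 0.004 m), for 0.2 s.
3. the bar key is held down (value of joint read_key above 0.0045 m), for 0.5 s.
At the end, for the whole second after the job is handed in: At the end, and through the last second, the fingers hold the bar key at least 4.5 mm of its 6 mm down with 2 to 25 N; the light shield is shut (within 0.06 rad) and under it the larger vial stands upright (within 0.12 rad) on the well's floor (within 3 mm in height, 4 mm sideways) (all of step 2 and value of joint read_key above 0.0045 m and contact force between the fingers and read_key between 2 and 25 N and z of sample_vial in the frame of well_floor below 0.003 m and angle between sample_vial's own z axis and vertical below 0.12 rad); the arm keeps its last pose, push and grip.
It fails at once if the bar key pressed while the light shield is open, or with more than 35 N ((value of joint read_key above 0.003 m and value of joint shield above 0.12 rad) or contact force between the fingers and read_key above 35 N).
It fails at once if a small round key pressed (value of joint any of left_key, right_key above 0.0015 m).
It fails at once if the sample vial tipped over (angle between sample_vial's own z axis and vertical above 0.7 rad).
It fails at once if the sample vial dropped into the well (horizontal distance between sample_vial and well_floor below 0.012 m and linear speed of sample_vial above 0.6 m/s).
It fails at once if a smaller vial or the beaker displaced (distance of any of small_vial_a, small_vial_b, pp_beaker from where it was at the start of the episode above 0.03 m).
It also fails if it takes over 72 s, if anything falls off the work surface, if the arm or the gripper's body presses on something with over 40 N, if the wrist force passes 120 N, or if a joint passes its speed limit or range.

## Working session

There is one attempt and no reset: what is moved stays moved. The work goes in short steps, Python scripts to look and compute and a shell command to move; the robot and the scene stay as the last step left them, time stands still between calls to the robot, and variables do not carry over. Pictures are saved under pics/ and viewed, and the job is handed in when it is done.

```bash
mkdir -p pics; cat > h.py <<'E'
import numpy as np, cv2
from scipy.spatial.transform import Rotation as R
from workcell import arm
def rot(a):
    a=np.array(a,float)
    return a if a.shape==(3,3) else R.from_euler('xyz',a).as_matrix()
def w(c,p): return rot(c['attitude'])@np.array(p)+np.array(c['position'])
def f(c): return 200/np.tan(np.radians(c['fovy'])/2)
def px(c,u,v,d=None):
    d=c['depth'][int(v),int(u)] if d is None else d
    return w(c,[(u-c['cx'])*d/f(c),(v-c['cy'])*d/f(c),d])
def proj(c,P):
    q=rot(c['attitude']).T@(np.array(P)-np.array(c['position'])); return f(c)*q[0]/q[2]+c['cx'],f(c)*q[1]/q[2]+c['cy']
def cloud(c):
    v,u=np.mgrid[0:400,0:640]; d=c['depth']
    return np.stack([(u-c['cx'])*d/f(c),(v-c['cy'])*d/f(c),d],-1)@rot(c['attitude']).T+np.array(c['position'])
E
python3 - <<'E'
from h import *
print(arm.read_state())
for n in ['scene','top']:
    c=arm.read_camera(n); cv2.imwrite(f'pics/{n}0.png',c['frame']); print(n,c['fovy'],c['cx'],c['cy'],c['position'],c['attitude'])
    for q in ['sample_vial','well_mouth','well_floor','shield_hinge','shield_edge','key_top','left_key_top','right_key_top','small_vial_a','pp_beaker','meter']:
        for r in arm.pinpoint(q,n)[:5]: 
            P=w(c,r['xyz']); print(q,round(r['conf'],2),P.round(1),np.round(proj(c,P)))
E
```

```text
{'time_s': 0.0, 'joint_pos': array([-1.41664668,  0.60015018, -0.00253939,  1.60015495,  0.00178975,
        0.94288241, -0.07975255]), 'qvel': array([ 0.0001487 , -0.00065888,  0.00110452, -0.00047916, -0.00251968,
       -0.00038015,  0.00030979]), 'tau': array([-2.45828642e-04, -7.76449728e+01,  1.56474408e+00, -2.58018833e+01,
        1.23406027e-02,  8.85704620e-03, -3.74295564e-05]), 'ee_pos': array([165.78977191, 705.29379937, 230.38995203]), 'tcp_rot': array([-3.14000607e+00,  1.39366947e-04,  2.91083989e+00]), 'contact_force': array([ 0.36547648,  0.37878226, -0.17779397]), 'wrist_torque': array([-0.00132849,  0.01696028,  0.02346058]), 'gripper_width': 85.41342608699232}
scene 51.7692681135603 323.65296095507483 198.10112343989422 [-92.48204983 456.57489751 593.12523328] [-2.15679522 -0.01279376 -2.16656637]
sample_vial 0.84 [444.7 193.8   3.1] [278. 280.]
sample_vial 0.79 [498.1 132.   -3.9] [291. 256.]
sample_vial 0.66 [407.2 135.2   1.7] [313. 280.]
well_mouth 0.65 [ 521.8 -196.7   67.8] [400. 180.]
well_mouth 0.56 [ 4.451e+02  1.932e+02 -2.000e-01] [278. 281.]
well_floo
[... 580 characters left out ...]
803 1024.2138794 ] [-3.03916976 -0.00372757 -1.55070497]
sample_vial 0.54 [450.6 196.1  -2.1] [249. 218.]
sample_vial 0.46 [415.5 137.3   3.4] [270. 232.]
sample_vial 0.4 [502.8 137.7  -3.5] [271. 199.]
well_mouth 0.56 [ 522.3 -197.9   67.8] [400. 192.]
well_floor 0.92 [ 520.6 -201.6   45. ] [400. 193.]
shield_hinge 0.96 [ 554.4 -211.9   72.6] [406. 179.]
shield_edge 0.76 [ 586.6 -228.2  133.3] [419. 162.]
key_top 0.46 [ 429.  -158.3   56.7] [384. 228.]
small_vial_a 0.54 [447.7  78.3   2.8] [292. 220.]
small_vial_a 0.47 [407.6 283.6   0.5] [215. 233.]
small_vial_a 0.31 [447.7 194.7   1.4] [249. 219.]
pp_beaker 0.78 [574.2 236.7  -4.8] [236. 173.]
meter 0.96 [ 493.3 -192.2    3.5] [393. 205.]
```

View pics/scene0.png

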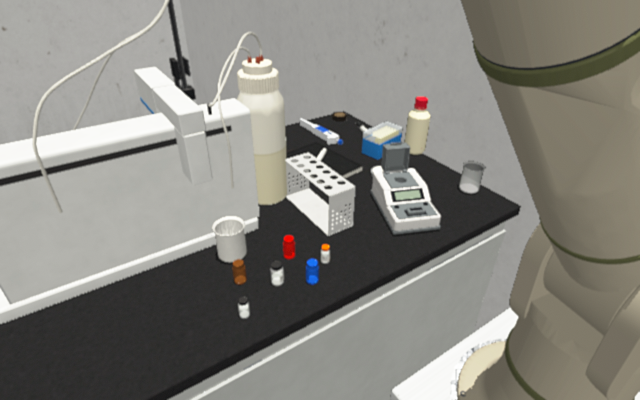

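View pics/top0.png

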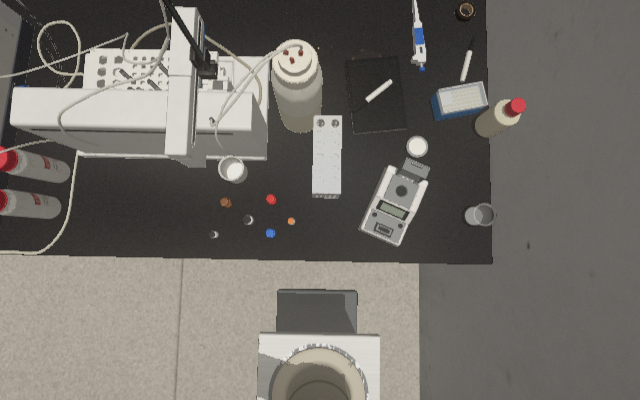

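```bash
python3 - <<'E'
import cv2,numpy as np
a=cv2.imread('pics/scene0.png')[220:340,200:360]; b=cv2.imread('pics/top0.png')[150:250,190:310]
cv2.imwrite('pics/crop0.png',np.vstack([cv2.resize(a,(400,300),interpolation=2),cv2.resize(b,(400,300),interpolation=2)]))
E
```

```text
(no output)
```

View pics/crop0.png

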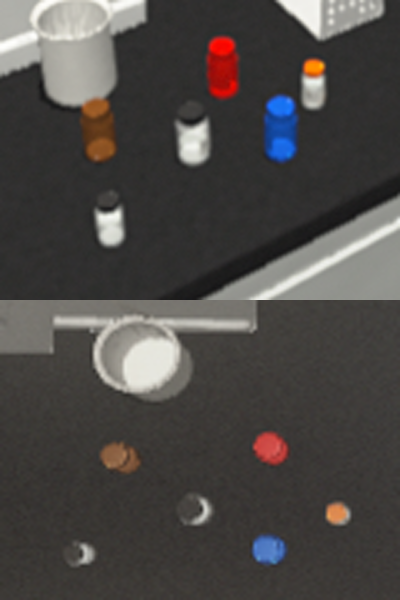

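The large clear black-capped vial is at scene (278,273) and top (249,219). The possible confusions, by scene pixel, are:
- blue (312,271)
- red (289,247)
- brown (239,271)
- small black cap (244,308)
- small orange cap (325,254)

I choose (278,273): clear glass, black cap, and bigger than the clear vial at (244,308). The meter is at scene (405,200), with its shield open at the rear.

```bash
python3 - <<'E'
from h import *
T=arm.read_camera('top'); S=arm.read_camera('scene')
for n,c in (('top',T),('scene',S)):
    P=cloud(c)
    m=(abs(P[...,0]-447)<22)&(abs(P[...,1]-194)<22)&(P[...,2]>20)&(P[...,2]<70)
    q=P[m]; print(n,'vial pts',len(q),q[:,2].max(), np.percentile(q[:,2],[50,90]))
    t=q[q[:,2]>42]; 
    if len(t): print(' cap',t.mean(0),t.min(0),t.max(0))
    for nm,z0,z1 in (('top70',66,75),('hood',105,150),('kp',42,48),('key',51,57)):
        m=(abs(P[...,0]-500)<130)&(abs(P[...,1]+190)<90)&(P[...,2]>z0)&(P[...,2]<z1)
        q=P[m]; 
        if len(q)<5: continue
        r=cv2.minAreaRect(q[:,:2].astype(np.float32)); print(nm,len(q),q.mean(0).round(1),r)
    for q in ['meter','sample_vial','read_key','shield']:
        for r in arm.outline_of(q,n)[:3]:
            m=r['pixels']&(c['depth']>0); X=P[m]
            print(q,round(r['conf'],2),m.sum(),X.mean(0).round(1),X.min(0).round(),X.max(0).round())
a=S['frame'][130:250,350:470]; b=T['frame'][140:260,340:460]
cv2.imwrite('pics/crop1.png',np.hstack([cv2.resize(a,(400,400),interpolation=2),cv2.resize(b,(400,400),interpolation=2)]))
E
```

```text
top vial pts 82 50.87165661497818 [46.22940092 49.07823508]
 cap [444.67159652 193.96791423  47.24293747] [435.5055834  184.30301984  42.04517633] [453.66525285 202.75475979  50.87165661]
top70 1295 [ 527.5 -200.1   69.3] ((529.218017578125, -201.1044921875), (111.62628173828125, 103.31774139404297), 65.54434204101562)
hood 356 [ 570.4 -217.   135.6] ((570.0704956054688, -218.18479919433594), (62.22742462158203, 31.678861618041992), 66.32339477539062)
kp 792 [ 445.  -164.2   44.5] ((482.8811950683594, -181.64784240722656), (111.70654296875, 166.1010284423828), 67.40746307373047)
key 260 [ 457.9 -169.    53.8] ((498.1771240234375, -167.30670166015625), (168.16009521484375, 101.62712860107422), 17.195310592651367)
meter 0.57 3736 [ 496.9 -184.6   63.1] [ 384. -289.   -4.] [624. -97. 147.]
sample_vial 0.61 105 [444.1 191.9  33.8] [432. 181.  -3.] [459. 214.  51.]
sample_vial 0.58 70 [411.1 131.1  42. ] [401. 122.  10.] [422. 142.  50.]
sample_vial 0.53 120 [489.2 254.5  30.9] [477. 242.  -4.] [506. 279.  51.]
read_key 0.47 143 [ 424.5 -158.4   51.4] [ 410. -182.   41.] [ 440. -136.   58
[... 718 characters left out ...]
57360839844), 67.76336669921875)
key 286 [ 469.6 -169.1   53.7] ((499.7633972167969, -176.63172912597656), (175.1415252685547, 99.31217956542969), 5.9803385734558105)
meter 0.6 3912 [ 489.2 -175.9   57.1] [ 382. -350.   -4.] [641. -95. 143.]
sample_vial 0.65 290 [482.1 257.6  28. ] [475. 244.  -2.] [521. 268.  50.]
sample_vial 0.61 300 [406.3 138.5  26.6] [398. 121.  -2.] [454. 148.  49.]
sample_vial 0.56 239 [493.2 139.5  29.4] [486. 125.   1.] [508. 149.  49.]
read_key 0.6 145 [ 423.9 -153.7   50.1] [ 410. -176.   42.] [ 450. -134.   55.]
shield 0.9 716 [ 572.4 -219.5  104.5] [ 544. -250.   71.] [ 596. -182.  144.]
shield 0.5 3915 [ 489.4 -175.1   57.1] [ 381. -326.   -3.] [734. -95. 144.]
```

View pics/crop1.png

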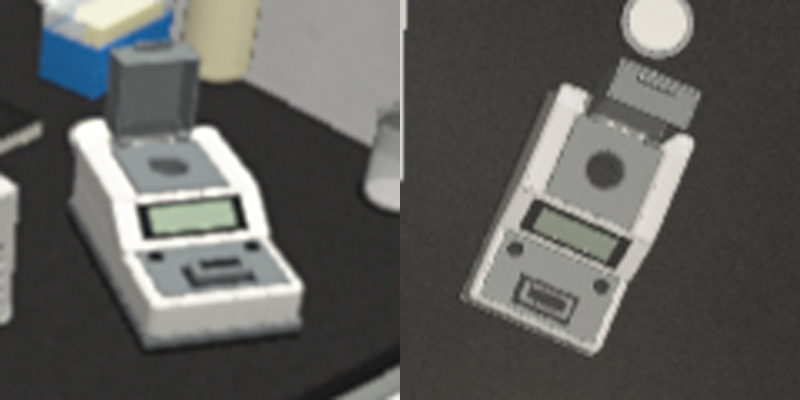

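```bash
python3 - <<'E'
from h import *
for n in ('top','scene'):
    c=arm.read_camera(n); g=cv2.cvtColor(c['frame'],6).astype(int); P=cloud(c)
    # upsampled local dark blob for well
    u0,v0=proj(c,[522,-198,70]); 
    s=16; x0,y0=int(u0)-s,int(v0)-s
    p=cv2.resize(c['frame'][y0:y0+2*s,x0:x0+2*s],None,fx=12,fy=12,interpolation=cv2.INTER_CUBIC)
    gg=cv2.cvtColor(p,6); 
    med=np.median(gg); mn=gg[s*12-24:s*12+24,s*12-24:s*12+24].mean()
    m=(gg<(med+mn)/2).astype(np.uint8)
    k,l,st,ce=cv2.connectedComponentsWithStats(m); i=l[s*12,s*12]
    cu,cv_=(ce[i]+.5)/12-.5+[x0,y0]; print(n,'well blob px',cu,cv_,st[i],'med',med,mn)
    # intersect z=70
    o=np.array(c['position']); d=px(c,cu,cv_,1)-o; 
    for z in (70,68): print('   well@',z,(o+d*(z-o[2])/d[2]).round(1))
    u0,v0=proj(c,[446,194,48]); print('cap proj',u0,v0)
    m=(P[...,2]>43)&(abs(P[...,0]-446)<18)&(abs(P[...,1]-195)<18)&(P[...,2]<54); vv,uu=np.nonzero(m); print(uu.min(),uu.max(),vv.min(),vv.max())
    # lookalike/rack check
    a=c['frame'][int(v0)-15:int(v0)+20,int(u0)-18:int(u0)+18]
    cv2.imwrite(f'pics/v_{n}.png',np.hstack([cv2.resize(a,(390,380),interpolation=2),cv2.resize(p,(384,380))]))
E
python3 - <<'E'
import cv2,numpy as np
cv2.imwrite('pics/v.png',cv2.resize(np.vstack([cv2.imread(f'pics/v_{n}.png') for n in('top','scene')]),(600,590)))
E
```

```text
top well blob px 401.00817329675357 190.59881115683584 [  142   122   137   139 14580] med 147.0 68.29166666666667
   well@ 70 [ 524.6 -198.8   70. ]
   well@ 68 [ 524.9 -199.2   68. ]
cap proj 246.28340746632168 218.90422158933717
243 250 216 223
scene well blob px 400.2121122242728 179.4681430705686 [ 126  173  147   65 7586] med 151.0 98.45269097222223
   well@ 70 [ 521.9 -196.9   70. ]
   well@ 68 [ 524.2 -199.4   68. ]
cap proj 276.05861741909746 263.0442171489981
271 281 261 269
```

View pics/v.png

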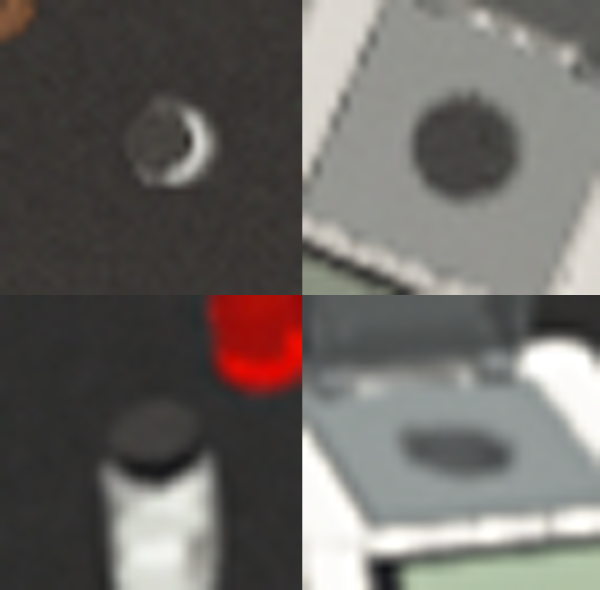

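```bash
python3 -m jog '{"grip":[-1,-1,-1,-1,-1],"travel":[[0.04,-0.03,0],[0.04,-0.03,0],[0.04,-0.03,0],[0.04,-0.03,0],[0.04,-0.03,0]],"roll":[0.05,0.05,0.05,0.05,0.03]}' 30
```

```text
time_s: 2.3
ee_pos: [367.3, 554.5, 231.4]
tcp_rot: [3.141, 0.0, -3.14]
contact_force: [0.9, 0.7, 0.4]
gripper_width: 85.5
```

The vial's cap is centred in my crops at about (445.5, 193.5) mm in the world, and the well at about (523, -198) mm. Next I go to the vial.

```bash
python3 -m jog '{"grip":[-1,-1,-1,-1,-1],"travel":[[0.01,-0.045,0],[0.01,-0.045,0],[0.01,-0.045,0],[0.01,-0.045,0],[0.01,-0.045,0]],"roll":[0,0,0,0,0]}'; python3 -m jog '{"grip":[-0.6,-0.6,-0.6,-0.6,-0.6],"travel":[[0.01,-0.045,-0.01],[0.01,-0.045,-0.03],[0.008,-0.045,-0.03],[0,0,-0.03],[0,0,0]],"roll":[0,0,0,0,0]}'
```

```text
time_s: 2.8
ee_pos: [416.2, 329.0, 231.5]
tcp_rot: [3.141, 0.001, 3.141]
contact_force: [0.0, 0.2, 0.8]
gripper_width: 85.2
time_s: 3.3
ee_pos: [441.3, 201.8, 134.3]
tcp_rot: [-3.139, -0.004, 3.138]
contact_force: [-0.1, 0.7, 0.7]
gripper_width: 68.6
```

```bash
python3 -m jog '{"grip":[-0.6,-0.6,-0.6],"travel":[[0.004,-0.008,-0.03],[0,0,-0.03],[0,0,0]],"roll":[0,0,0]}'; python3 - <<'E'
from h import *
s=arm.read_state(); print(s['ee_pos'],s['gripper_width'])
for n in ('top','scene'):
    c=arm.read_camera(n); u,v=map(int,proj(c,[446,194,50])); 
    cv2.imwrite(f'pics/b_{n}.png',cv2.resize(c['frame'][v-60:v+40,u-50:u+50],(400,400),interpolation=2))
cv2.imwrite('pics/b.png',np.hstack([cv2.imread(f'pics/b_{n}.png') for n in('top','scene')]))
E
```

```text
time_s: 3.6
ee_pos: [445.4, 196.5, 75.1]
tcp_rot: [-3.14, -0.003, -3.141]
contact_force: [-0.4, -0.5, -0.0]
gripper_width: 68.3
[445.44594314 196.45851041  75.14979392] 68.30675818132468
```

View pics/b.png

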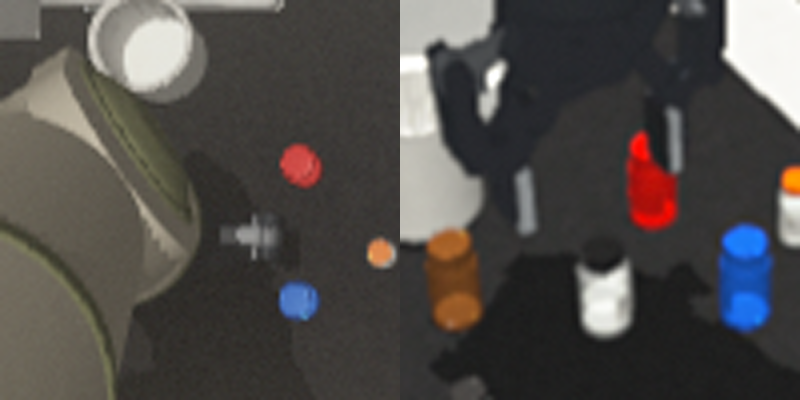

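The right crop shows the vial centred between the fingers with the neighbours clear. I lower and close.

```bash
python3 -m jog '{"grip":[-0.4,-0.2,0,0],"travel":[[0,-0.003,-0.023],[0,0,-0.023],[0,0,0],[0,0,0]],"roll":[0,0,0,0]}' 30; python3 -m jog '{"grip":[0.2,0.4,1,1,1],"travel":[[0,0,0],[0,0,0],[0,0,0],[0,0,0],[0,0,0]],"roll":[0,0,0,0,0]}' 30
```

```text
time_s: 4.1
ee_pos: [446.7, 193.4, 32.0]
tcp_rot: [3.141, 0.001, 3.141]
contact_force: [-0.8, 0.7, 0.2]
gripper_width: 42.9
time_s: 4.6
ee_pos: [446.9, 193.3, 31.8]
tcp_rot: [3.14, 0.002, 3.141]
contact_force: [-0.8, 0.5, 10.0]
gripper_width: 22.3
```

```bash
python3 - <<'E'
from h import *
s=arm.read_state(); print(s['ee_pos'],s['gripper_width'],s['contact_force'])
c=arm.read_camera('scene'); u,v=map(int,proj(c,[446,194,50])); 
cv2.imwrite('pics/c.png',cv2.resize(c['frame'][v-40:v+30,u-35:u+35],(600,600),interpolation=2))
E
```

```text
[446.92222311 193.2907743   31.78609703] 22.257176097146605 [-0.79408191  0.5129454   9.99537475]
```

View pics/c.png

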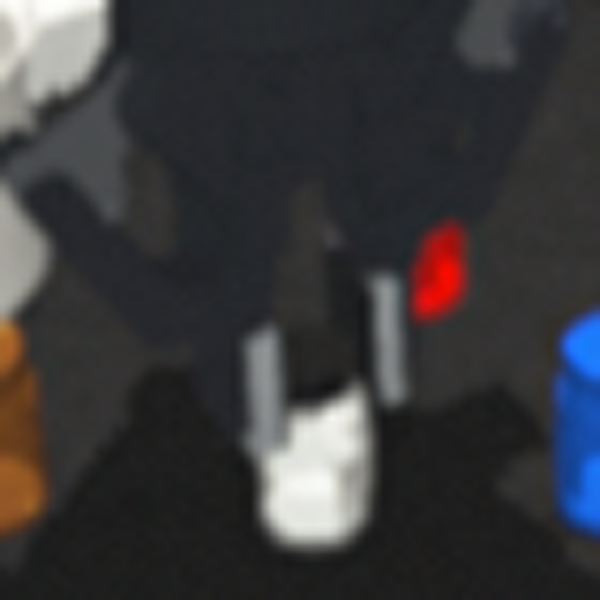

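The pads sit on the glass shoulder: the opening is 22 mm and there is 10 N of lift. I open slightly, go 6 mm lower and close again.

```bash
python3 -m jog '{"grip":[0.1,0,0,0,0],"travel":[[0,0,0],[0,0,0],[0,0,-0.005],[0,0,-0.003],[0,0,0]],"roll":[0,0,0,0,0]}' 25; python3 -m jog '{"grip":[0.2,0.4,1,1,1],"travel":[[0,0,0],[0,0,0],[0,0,0],[0,0,0],[0,0,0]],"roll":[0,0,0,0,0]}' 25;  python3 - <<'E'
from h import *
c=arm.read_camera('scene'); u,v=map(int,proj(c,[446,194,50])); 
cv2.imwrite('pics/d.png',cv2.resize(c['frame'][v-40:v+30,u-35:u+35],(600,600),interpolation=2))
E
```

```text
time_s: 5.15
ee_pos: [446.0, 192.6, 21.9]
tcp_rot: [-3.141, -0.001, 3.141]
contact_force: [-0.2, 0.1, 0.0]
gripper_width: 42.9
time_s: 5.65
ee_pos: [446.3, 192.7, 22.6]
tcp_rot: [3.142, 0.0, 3.141]
contact_force: [0.5, -0.0, -0.4]
gripper_width: 23.7
```

View pics/d.png

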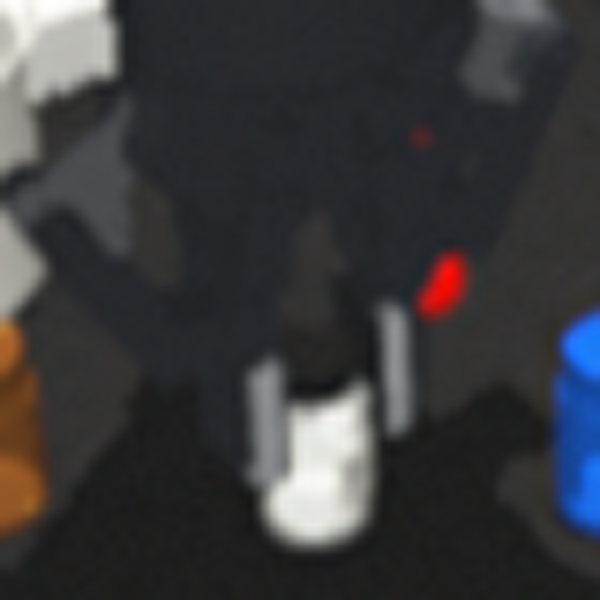

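Grip is now on the glass but too low: the fingertips would touch the housing before the vial reached the well floor. I regrip about 5 mm higher.

```bash
python3 -m jog '{"grip":[0.1,0,0,0,0],"travel":[[0,0,0],[0,0,0],[0,0,0.005],[0,0,0],[0,0,0]],"roll":[0,0,0,0,0]}' 25; python3 -m jog '{"grip":[0.2,0.4,1,1,1],"travel":[[0,0,0],[0,0,0],[0,0,0],[0,0,0],[0,0,0]],"roll":[0,0,0,0,0]}' 25;  python3 - <<'E'
from h import *
c=arm.read_camera('scene'); u,v=map(int,proj(c,[446,194,50])); 
cv2.imwrite('pics/e.png',cv2.resize(c['frame'][v-40:v+30,u-35:u+35],(600,600),interpolation=2))
E
```

```text
time_s: 6.2
ee_pos: [446.4, 192.8, 27.8]
tcp_rot: [3.141, 0.001, 3.141]
contact_force: [0.3, -0.1, 0.3]
gripper_width: 42.3
time_s: 6.7
ee_pos: [446.4, 192.8, 27.6]
tcp_rot: [3.141, 0.0, 3.141]
contact_force: [-0.5, 1.0, 2.7]
gripper_width: 23.3
```

View pics/e.png

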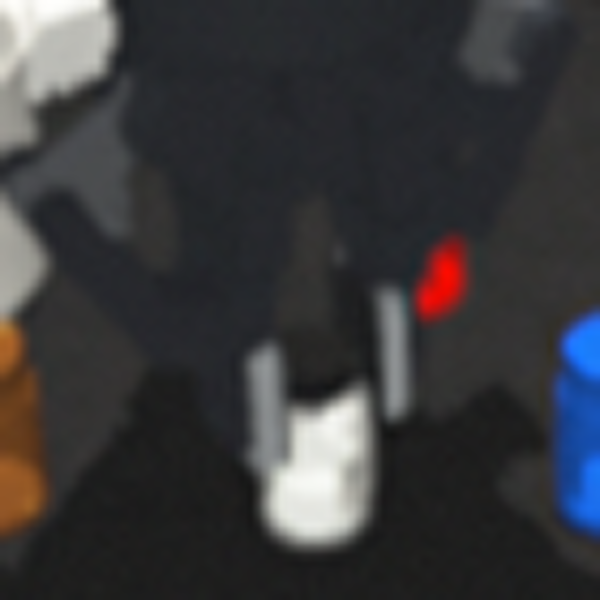

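```bash
python3 -m jog '{"grip":[1,1,1,1,1],"travel":[[0,0,0.005],[0,0,0.015],[0,0,0.03],[0,0,0.03],[0,0,0]],"roll":[0,0,0,0,0]}' 25;  python3 - <<'E'
from h import *
c=arm.read_camera('scene'); u,v=map(int,proj(c,[446,194,120])); 
cv2.imwrite('pics/g.png',cv2.resize(c['frame'][v-40:v+50,u-45:u+45],(600,600),interpolation=2))
E
```

```text
time_s: 7.25
ee_pos: [447.5, 193.1, 110.7]
tcp_rot: [3.139, 0.004, 3.14]
contact_force: [0.2, 0.8, -0.0]
gripper_width: 22.9
```

View pics/g.png

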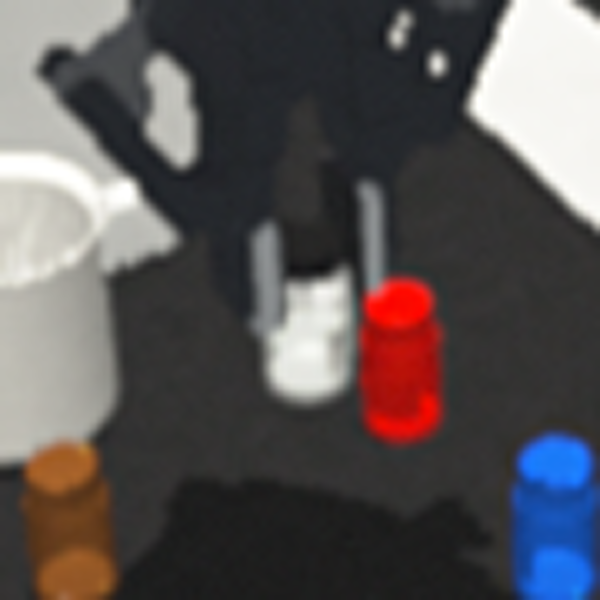

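The vial is lifted and hangs upright in the grip. I carry it to the front of the meter, in front of the rack.

```bash
python3 -m jog '{"grip":[1,1,1,1,1],"travel":[[0,-0.02,0.02],[0,-0.035,0.02],[0,-0.035,0.02],[0,-0.035,0],[0,-0.035,0]],"roll":[0,-0.05,-0.05,-0.05,-0.05]}'; python3 -m jog '{"grip":[1,1,1,1,1],"travel":[[0,-0.035,0],[0,-0.035,0],[0,-0.035,0],[0,-0.035,0],[0,-0.035,0]],"roll":[-0.05,-0.05,-0.05,-0.05,0]}'; python3 -m jog '{"grip":[1,1,1,1],"travel":[[0.015,-0.03,0],[0.02,-0.02,0],[0.02,0,0],[0,0,0]],"roll":[0,0,0,0]}'
```

```text
time_s: 7.8
ee_pos: [446.0, 31.3, 167.5]
tcp_rot: [3.142, 0.0, 2.939]
contact_force: [0.6, -0.2, 0.4]
gripper_width: 23.3
time_s: 8.3
ee_pos: [445.6, -143.6, 166.7]
tcp_rot: [-3.141, -0.001, 2.739]
contact_force: [0.5, 0.8, -0.2]
gripper_width: 23.4
time_s: 8.7
ee_pos: [503.3, -192.9, 166.5]
tcp_rot: [3.141, 0.001, 2.74]
contact_force: [-0.0, 1.2, 0.0]
gripper_width: 23.2
```

```bash
python3 - <<'E'
from h import *
s=arm.read_state(); print(s['ee_pos'])
o=[]
for n in ('top','scene'):
    c=arm.read_camera(n); u,v=map(int,proj(c,[503,-193,140])); print(n,u,v, proj(c,[503,-193,138.5]),proj(c,[503,-193,178]))
    for q in ('sample_vial','well_mouth','well_floor','shield_edge'):
        for r in arm.pinpoint(q,n)[:2]: print(q,round(r['conf'],2),w(c,r['xyz']).round(1))
    o.append(cv2.resize(c['frame'][v-35:v+35,u-35:u+35],(400,400),interpolation=2))
cv2.imwrite('pics/k.png',np.hstack(o))
E
```

```text
[ 503.33460409 -192.85717066  166.48621488]
top 405 196 (np.float64(405.21413564099265), np.float64(196.12562609898026)) (np.float64(409.41347871934113), np.float64(194.23531903977414))
sample_vial 0.61 [414.1 135.3  -1.4]
sample_vial 0.59 [504.1 140.1  -2.7]
well_mouth 0.65 [ 522.1 -199.    71.8]
well_floor 0.92 [ 520.8 -201.8   46. ]
shield_edge 0.78 [ 588.5 -226.1  131.6]
scene 407 157 (np.float64(407.8930186305367), np.float64(158.3612226406918)) (np.float64(410.0597738202416), np.float64(143.0957191103801))
sample_vial 0.83 [497.4 132.    0. ]
sample_vial 0.77 [413.  134.9   2.9]
well_mouth 0.73 [ 524.8 -200.6   71. ]
well_floor 0.98 [ 520.9 -203.2   39.6]
shield_edge 0.62 [ 587.3 -228.5  132.3]
```

View pics/k.png

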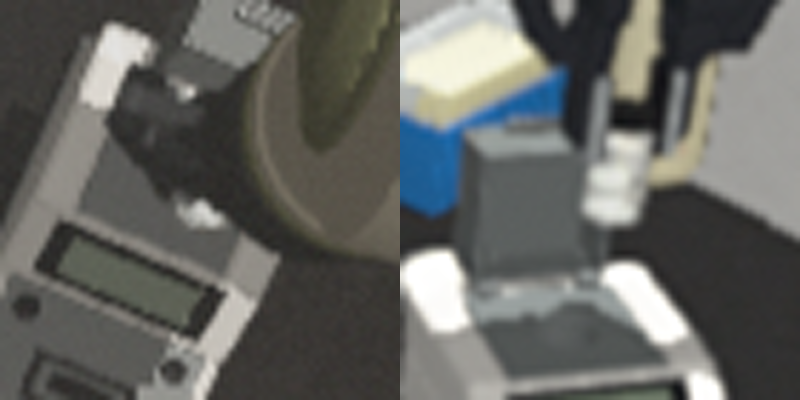

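```bash
python3 -m jog '{"grip":[1,1,1,1,1],"travel":[[0.02,-0.006,0],[0,0,-0.02],[0,0,-0.02],[0,0,-0.02],[0,0,0]],"roll":[0,0,0,0,0]}'; python3 - <<'E'
from h import *
s=arm.read_state(); print(s['ee_pos'])
o=[]
for n in ('top','scene'):
    c=arm.read_camera(n); u,v=map(int,proj(c,[523,-199,75])); print(n,u,v, proj(c,[523,-199,s['ee_pos'][2]-27.6]),proj(c,[523,-199,70]))
    o.append(cv2.resize(c['frame'][v-25:v+25,u-25:u+25],(400,400),interpolation=2))
cv2.imwrite('pics/l.png',np.hstack(o))
E
```

```text
time_s: 9.7
ee_pos: [520.0, -197.8, 105.6]
tcp_rot: [-3.141, -0.004, 2.741]
contact_force: [-1.0, 0.1, -0.1]
gripper_width: 23.4
[ 519.98596761 -197.78183136  105.62755761]
top 401 190 (np.float64(401.8242303397062), np.float64(190.84543847814984)) (np.float64(401.0960920234121), np.float64(191.22971094118407))
scene 400 177 (np.float64(400.904217481443), np.float64(176.23695663177037)) (np.float64(400.52711390724335), np.float64(179.03005172871397))
```

View pics/l.png

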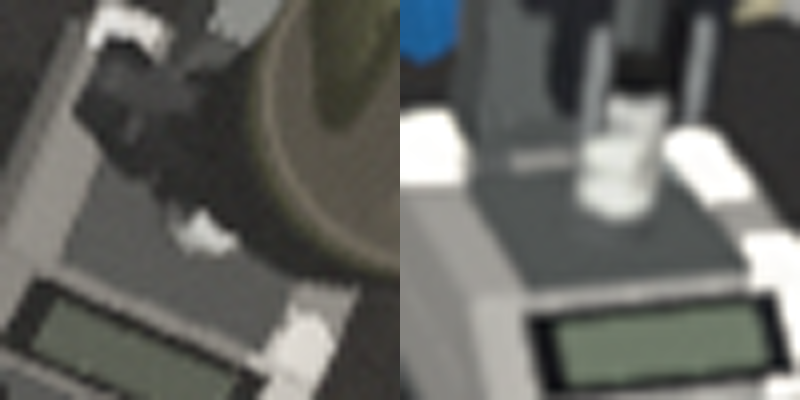

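```bash
python3 - <<'E'
from h import *
c=arm.read_camera('scene'); s=arm.read_state(); e=s['ee_pos']; print(e)
a=np.array(proj(c,[e[0],e[1],e[2]-27.6])); print(a)
J=np.array([np.array(proj(c,np.array([e[0],e[1],78])+d))-np.array(proj(c,[e[0],e[1],78])) for d in np.eye(3)]); print(J)
for zb in (77,78,79):
  obs=np.array([401.75,176.5]); o=np.array(c['position']); d=px(c,*obs,1)-o; print(zb,o+d*(zb-o[2])/d[2])
for r in arm.outline_of('sample_vial','scene')[:6]:
    v,u=np.nonzero(r['pixels']); print(r['conf'],u.min(),u.max(),v.min(),v.max(),len(u))
E
```

```text
[ 521.52630346 -198.39674475  108.25958344]
[401.26053776 175.63831837]
[[-0.2797503  -0.17349423]
 [-0.29982341  0.11234551]
 [ 0.0473917  -0.34990667]]
77 [ 522.13919919 -201.18617832   77.        ]
78 [ 520.94836175 -199.91175685   78.        ]
79 [ 519.75752432 -198.63733539   79.        ]
0.64 283 294 236 259 241
0.55 232 245 260 284 292
0.54 396 408 158 178 188
0.54 306 318 259 284 297
```

```bash
python3 - <<'E'
from h import *
F=[];E_=[]
for i in range(8):
    c=arm.read_camera('scene'); F.append(c['frame'].astype(float)); E_.append(arm.read_state()['ee_pos'])
E_=np.array(E_); print(E_.mean(0),E_.std(0))
f_=np.mean(F,0); g=f_.mean(2)
np.set_printoptions(linewidth=200)
print(g[166:184,390:414].astype(int))
cv2.imwrite('pics/m.png',cv2.resize(f_[155:195,380:425].astype(np.uint8),(675,600),interpolation=cv2.INTER_NEAREST))
E
```

```text
[ 521.57882516 -198.40560154  108.28811201] [0.16003994 0.06968751 0.2835325 ]
[[ 90  90  90  90  84  74  81 105 130 124 121 161 182 192 206 209 193 155  90  54  96 111  78  48]
 [ 85  83  83  84  83  84  95 114 131 127 137 165 176 181 194 196 183 153 105  91 116 122 104  82]
 [ 81  81  80  81  81  82  90 114 150 166 180 194 197 197 201 195 176 162 173 200 223 228 215 183]
 [ 81  81  82  84  85  86  89 123 182 211 221 223 222 220 211 194 171 182 239 255 255 255 255 252]
 [ 97  98 100 105 107 105 105 138 196 225 229 229 228 225 204 178 161 191 249 255 255 255 254 255]
 [129 129 131 133 134 130 125 146 188 214 224 227 227 221 191 160 150 173 228 252 255 253 252 253]
 [139 136 134 131 130 127 123 146 177 195 209 216 218 210 185 160 151 150 171 218 248 252 251 252]
 [112 107 103  97  94  92 106 152 189 203 209 214 215 205 185 167 153 133 131 168 228 249 252 252]
 [ 87  85  84  82  80  81 110 173 211 222 224 225 225 211 191 174 145 106  97 126 174 232 251 253]
 [ 83  83  83  83  82  83 114 176 212 224 226 227 227 216 205 191 142  94  80  87 112 175 236 253]
 [ 84  84  84  84  83  84 104 149 188 210 221 226 226 221 215 193 137  91  80  79  80 112 179 235]
 [ 84  84  84  84  84  85  93 114 143 172 189 198 200 198 190 158 112  85  82  82  79  81 115 166]
 [ 84  84  84  84  83  85  87  92 104 122 134 140 140 139 132 111  89  82  83  84  82  79  85 111]
 [ 84  84  84  83  81  83  87  90  92  94  96  97  95  92  88  81  80  82  83  84  84  83  81  87]
 [ 84  84  84  83  83  84  88  91  92  92  91  89  87  84  78  74  77  82  84  84  84  84  82  82]
 [ 84  84  84  84  84  85  87  90  91  93  92  90  88  84  80  76  79  83  84  84  84  84  83  82]
 [ 83  84  84  83  84  84  85  86  88  90  90  89  87  84  82  80  82  84  84  84  84  84  84  83]
 [ 82  83  84  84  84  84  84  84  84  85  85  85  85  84  83  83  84  84  84  84  83  83  83  83]]
```

View pics/m.png

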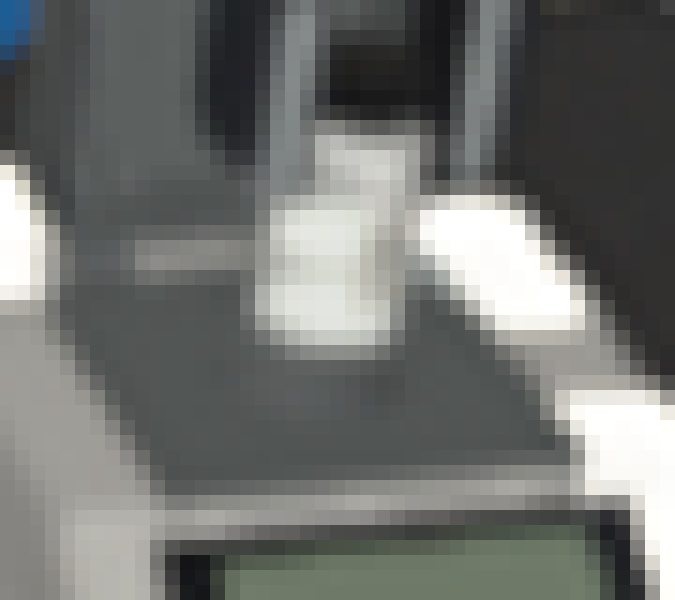

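```bash
python3 -m jog '{"grip":[1,1,1],"travel":[[0.002,0.0005,-0.006],[0,0,-0.003],[0,0,0]],"roll":[0,0,0]}';python3 -m jog '{"grip":[1,1],"travel":[[0,0,-0.003],[0,0,0]],"roll":[0,0]}';python3 -m jog '{"grip":[1,1],"travel":[[0,0,-0.003],[0,0,0]],"roll":[0,0]}'
```

```text
time_s: 10.6
ee_pos: [523.0, -197.6, 97.8]
tcp_rot: [-3.141, -0.001, 2.741]
contact_force: [0.7, -1.1, -0.3]
gripper_width: 23.4
time_s: 10.8
ee_pos: [524.4, -198.4, 96.0]
tcp_rot: [3.141, 0.003, 2.741]
contact_force: [1.1, -0.9, 7.2]
gripper_width: 23.3
time_s: 11.0
ee_pos: [526.5, -199.4, 94.2]
tcp_rot: [3.141, 0.007, 2.74]
contact_force: [3.3, -2.9, 14.6]
gripper_width: 23.2
```

The chamfer pushes the vial rearwards (3.3, -2.9 N), so the well lies further back. I lift slightly and shift that way.

```bash
python3 -m jog '{"grip":[1,1,1],"travel":[[0,0,0.004],[0.003,-0.0015,0],[0,0,0]],"roll":[0,0,0]}';python3 -m jog '{"grip":[1,1],"travel":[[0,0,-0.002],[0,0,0]],"roll":[0,0]}';python3 -m jog '{"grip":[1,1],"travel":[[0,0,-0.002],[0,0,0]],"roll":[0,0]}'
```

```text
time_s: 11.3
ee_pos: [526.5, -199.4, 96.4]
tcp_rot: [3.142, 0.0, 2.741]
contact_force: [0.8, 0.6, -0.6]
gripper_width: 23.2
time_s: 11.5
ee_pos: [526.3, -199.4, 94.2]
tcp_rot: [-3.142, -0.0, 2.741]
contact_force: [-0.2, -0.6, 0.1]
gripper_width: 23.2
time_s: 11.7
ee_pos: [525.9, -199.4, 92.1]
tcp_rot: [-3.141, -0.001, 2.741]
contact_force: [0.2, -0.7, -0.0]
gripper_width: 23.0
```

```bash
python3 -m jog '{"grip":[1,1,1,1],"travel":[[0,0,-0.003],[0,0,-0.003],[0,0,-0.003],[0,0,0]],"roll":[0,0,0,0]}'; python3 -m jog '{"grip":[1,1,1],"travel":[[0,0,-0.003],[0,0,-0.003],[0,0,0]],"roll":[0,0,0]}'
```

```text
time_s: 12.1
ee_pos: [526.0, -199.3, 83.0]
tcp_rot: [-3.141, -0.001, 2.741]
contact_force: [0.9, -1.8, -1.8]
gripper_width: 23.3
time_s: 12.4
ee_pos: [526.1, -199.2, 77.1]
tcp_rot: [-3.142, -0.001, 2.741]
contact_force: [-0.2, -1.5, -1.0]
gripper_width: 23.1
```

```bash
python3 -m jog '{"grip":[1,1],"travel":[[0,0,-0.002],[0,0,0]],"roll":[0,0]}'; python3 -m jog '{"grip":[1,1],"travel":[[0,0,-0.002],[0,0,0]],"roll":[0,0]}'; python3 - <<'E'
from h import *
c=arm.read_camera('scene'); u,v=400,170
cv2.imwrite('pics/n.png',cv2.resize(c['frame'][v-30:v+20,u-25:u+25],(600,600),interpolation=2))
print(arm.read_state()['ee_pos'],arm.read_state()['contact_force'])
E
```

```text
time_s: 12.6
ee_pos: [526.2, -199.2, 75.4]
tcp_rot: [3.142, -0.0, 2.741]
contact_force: [-0.2, -1.6, -0.3]
gripper_width: 23.0
time_s: 12.8
ee_pos: [526.2, -199.3, 73.4]
tcp_rot: [3.142, -0.0, 2.741]
contact_force: [-0.2, -2.1, -0.1]
gripper_width: 22.6
[ 526.17948116 -199.23376745   73.45898312] [ 0.97144167 -1.92968359 -0.49722066]
```

View pics/n.png

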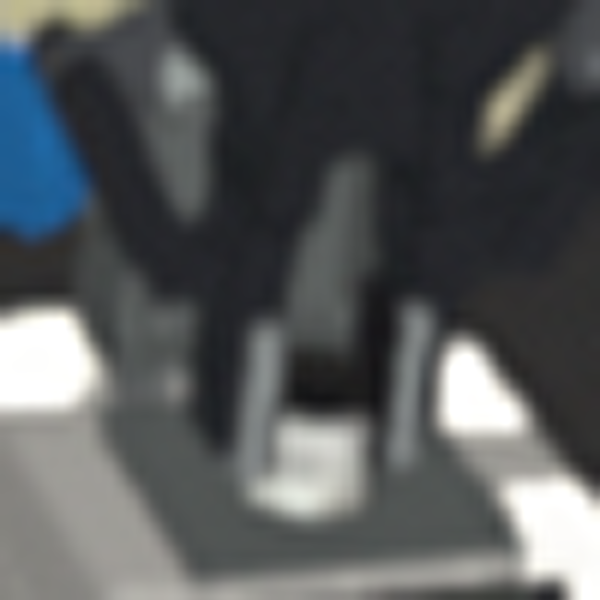

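```bash
python3 -m jog '{"grip":[1,1],"travel":[[0,0,-0.001],[0,0,0]],"roll":[0,0]}'; python3 -m jog '{"grip":[1,1],"travel":[[0,0,-0.001],[0,0,0]],"roll":[0,0]}'
```

```text
time_s: 13.05
ee_pos: [526.3, -199.3, 72.5]
tcp_rot: [3.142, 0.0, 2.741]
contact_force: [-0.2, -1.9, 0.6]
gripper_width: 23.0
time_s: 13.25
ee_pos: [526.3, -199.3, 71.5]
tcp_rot: [-3.142, 0.0, 2.741]
contact_force: [-0.2, -1.5, 1.2]
gripper_width: 23.3
```

The vial is about at the floor. I release it slowly.

```bash
python3 -m jog '{"grip":[0.3,0.2,0.1,0,0],"travel":[[0,0,0],[0,0,0],[0,0,0],[0,0,0],[0,0,0]],"roll":[0,0,0,0,0]}'; python3 -m jog '{"grip":[0,0,0,0,0],"travel":[[0,0,0.01],[0,0,0.03],[0,0,0.03],[0,0,0.03],[0,0,0]],"roll":[0,0,0,0,0]}';  python3 - <<'E'
from h import *
c=arm.read_camera('scene'); u,v=400,170
cv2.imwrite('pics/o.png',cv2.resize(c['frame'][v-30:v+20,u-25:u+25],(600,600),interpolation=2))
P=cloud(c); m=(abs(P[...,0]-525)<16)&(abs(P[...,1]+199)<16)&(P[...,2]>74)&(P[...,2]<100); q=P[m]; print(len(q),q.max(0),q.min(0))
E
```

```text
time_s: 13.75
ee_pos: [526.2, -199.2, 71.6]
tcp_rot: [3.142, -0.0, 2.741]
contact_force: [0.1, -0.2, -0.5]
gripper_width: 42.9
time_s: 14.25
ee_pos: [528.0, -200.0, 175.9]
tcp_rot: [3.141, 0.007, 2.74]
contact_force: [1.5, 0.2, -0.6]
gripper_width: 42.7
82 [ 534.85389241 -184.43562363   91.31487836] [ 510.93748411 -205.91678262   74.52841398]
```

View pics/o.png

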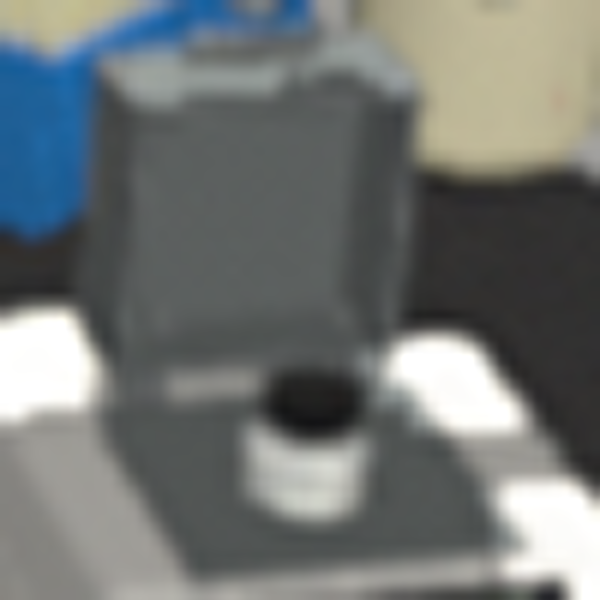

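The vial's top is at z = 91 mm, so it is seated in the well. Before closing the shield I check what stands behind it (the white disc at top (417,147)).

```bash
python3 -m jog '{"grip":[1,1,1],"travel":[[-0.01,0.004,0.03],[0,0,0],[0,0,0]],"roll":[0,0,0]}' 20; python3 - <<'E'
from h import *
c=arm.read_camera('top'); P=cloud(c)
d=np.array([np.cos(-.405),np.sin(-.405)]); n=np.array([-d[1],d[0]])
np.set_printoptions(linewidth=220,suppress=True)
print(P[147,417],P[150,412],P[143,422])
L=(P[...,:2]-[523,-198.5])@d; W=(P[...,:2]-[523,-198.5])@n
m=(L>-20)&(L<220)&(abs(W)<70)
for a in range(30,220,10):
    mm=m&(L>=a)&(L<a+10); print(a,[ (lambda x: round(float(x.max())) if len(x) else None)(P[...,2][mm&(W>=b)&(W<b+20)]) for b in range(-60,60,20)])
cv2.imwrite('pics/p.png',cv2.resize(c['frame'][110:260,340:490],(600,600),interpolation=2))
for q in('shield_edge','shield_hinge','key_top'):
    for r in arm.pinpoint(q,'top')[:2]: print(q,r['conf'],w(c,r['xyz']))
E
```

```text
time_s: 14.6
ee_pos: [516.1, -195.2, 201.5]
tcp_rot: [3.142, 0.0, 2.741]
contact_force: [-0.1, -0.7, -1.6]
gripper_width: 0.5
[ 652.9069441  -256.47079281    9.84457122] [ 643.15956829 -241.55782769   14.59514781] [ 662.79830274 -268.5185861    15.76619114]
30 [None, 561, 552, 548, 547, 537]
40 [None, 546, None, 140, 140, 72]
50 [None, None, None, 146, 140, 12]
60 [None, None, None, 138, 138, 3]
70 [None, None, None, None, 2, 3]
80 [None, None, None, -1, 1, 4]
90 [None, None, None, -1, 2, 2]
100 [None, 0, 3, 2, 2, 2]
110 [None, 0, 16, 17, 3, 3]
120 [None, 15, 19, 17, 14, 1]
130 [None, 16, 19, 17, 17, 3]
140 [None, 18, 17, 19, 16, 2]
150 [None, 15, 20, 19, 16, 3]
160 [0, 1, 18, 16, 1, 1]
170 [None, 1, 13, 13, 2, 16]
180 [None, 2, 2, 4, 2, 15]
190 [None, 2, 3, 1, 3, 17]
200 [-4, 1, 1, 3, 3, 13]
210 [-1, 2, 1, 2, 2, 1]
shield_edge 0.5 [ 587.96230501 -227.27491102  133.27208261]
shield_edge 0.21 [ 526.39672878 -195.34852582   41.13780153]
shield_hinge 0.98 [ 551.50800237 -212.03212576   72.0966683 ]
key_top 0.61 [ 428.52714358 -158.35292809   55.64090609]
key_top 0.18 [ 586.81535403 -225.40475893  131.34152969]
```

View pics/p.png

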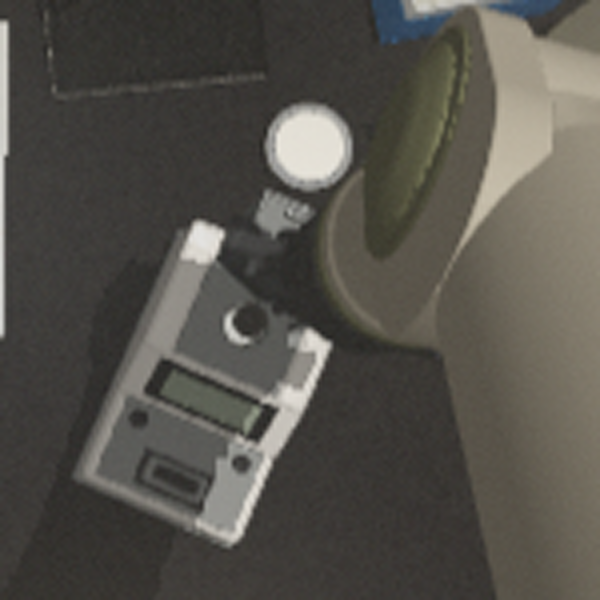

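```bash
python3 -m jog '{"grip":[1,1,1,1,1],"travel":[[0.033,-0.014,0],[0.033,-0.014,0],[0.036,-0.015,0],[0,0,0],[0,0,0]],"roll":[0,0,0,0,0]}'; python3 -m jog '{"grip":[1,1,1,1],"travel":[[0,0,-0.03],[0,0,-0.03],[0,0,-0.022],[0,0,0]],"roll":[0,0,0,0]}'
```

```text
time_s: 15.3
ee_pos: [618.2, -238.3, 200.0]
tcp_rot: [-3.141, -0.002, 2.741]
contact_force: [-1.1, -0.4, 0.6]
gripper_width: 0.5
time_s: 15.7
ee_pos: [615.4, -237.1, 116.4]
tcp_rot: [-3.141, -0.006, 2.741]
contact_force: [-0.6, 0.5, -0.1]
gripper_width: 0.0
```

```bash
python3 -m jog '{"grip":[1,1,1,1,1],"travel":[[-0.0092,0.0039,0],[-0.0092,0.0039,0],[-0.0092,0.0039,0],[-0.0092,0.0039,0],[0,0,0]],"roll":[0,0,0,0,0]}'; python3 -m jog '{"grip":[1,1,1,1,1],"travel":[[-0.0092,0.0039,0.002],[-0.0092,0.0039,0.002],[-0.0092,0.0039,0.002],[0,0,0],[0,0,0]],"roll":[0,0,0,0,0]}'; python3 - <<'E'
from h import *
c=arm.read_camera('scene'); u,v=400,160
cv2.imwrite('pics/q.png',cv2.resize(c['frame'][v-40:v+30,u-35:u+35],(600,600),interpolation=2))
E
```

```text
time_s: 16.2
ee_pos: [580.2, -222.1, 120.5]
tcp_rot: [3.142, 0.0, 2.741]
contact_force: [-1.2, 0.8, -0.1]
gripper_width: -0.5
time_s: 16.7
ee_pos: [553.7, -210.9, 125.7]
tcp_rot: [3.142, 0.0, 2.741]
contact_force: [0.8, 0.0, 0.5]
gripper_width: -0.3
```

View pics/q.png

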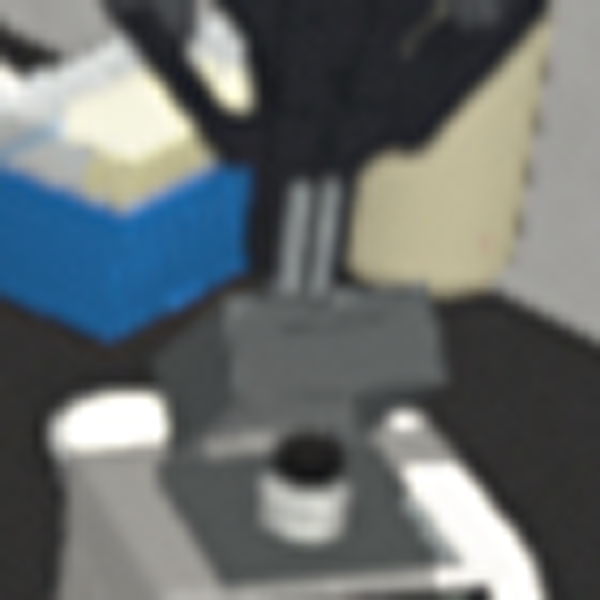

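The shield is swinging forward over the vial. I keep pushing.

```bash
python3 -m jog '{"grip":[1,1,1,1,1],"travel":[[-0.0092,0.0039,0],[-0.0092,0.0039,0],[-0.0092,0.0039,0],[0,0,0],[0,0,0]],"roll":[0,0,0,0,0]}'; python3 - <<'E'
from h import *
c=arm.read_camera('scene'); u,v=400,160
cv2.imwrite('pics/r.png',cv2.resize(c['frame'][v-40:v+30,u-35:u+35],(600,600),interpolation=2))
E
```

```text
time_s: 17.25
ee_pos: [526.1, -199.2, 125.7]
tcp_rot: [-3.142, 0.0, 2.741]
contact_force: [0.4, -0.2, -0.4]
gripper_width: -0.2
```

View pics/r.png

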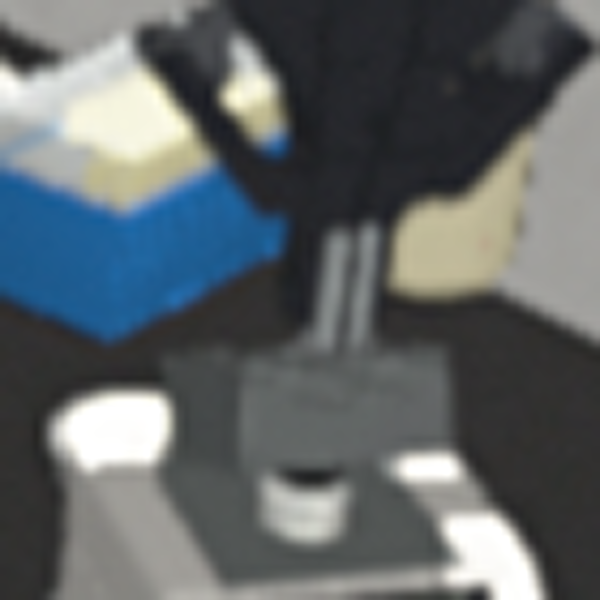

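```bash
python3 -m jog '{"grip":[1,1,1,1],"travel":[[-0.0092,0.0039,0],[-0.0092,0.0039,0],[0,0,0],[0,0,0]],"roll":[0,0,0,0]}'; python3 -m jog '{"grip":[1,1,1,1],"travel":[[0,0,-0.006],[0,0,-0.006],[0,0,-0.005],[0,0,0]],"roll":[0,0,0,0]}'
```

```text
time_s: 17.7
ee_pos: [507.6, -191.4, 125.7]
tcp_rot: [-3.142, 0.0, 2.741]
contact_force: [-0.0, -0.5, 0.9]
gripper_width: -0.2
time_s: 18.1
ee_pos: [507.8, -191.4, 107.6]
tcp_rot: [-3.141, -0.001, 2.741]
contact_force: [-1.2, -0.3, -0.1]
gripper_width: -0.3
```

```bash
python3 - <<'E'
from h import *
c=arm.read_camera('scene'); u,v=400,160
print(arm.read_state()['ee_pos'],arm.read_state()['contact_force'])
cv2.imwrite('pics/s.png',cv2.resize(c['frame'][v-40:v+30,u-35:u+35],(600,600),interpolation=2))
E
```

```text
[ 507.82277325 -191.48148454  107.94525697] [ 1.26307301 -0.63783921 -0.34079905]
```

View pics/s.png

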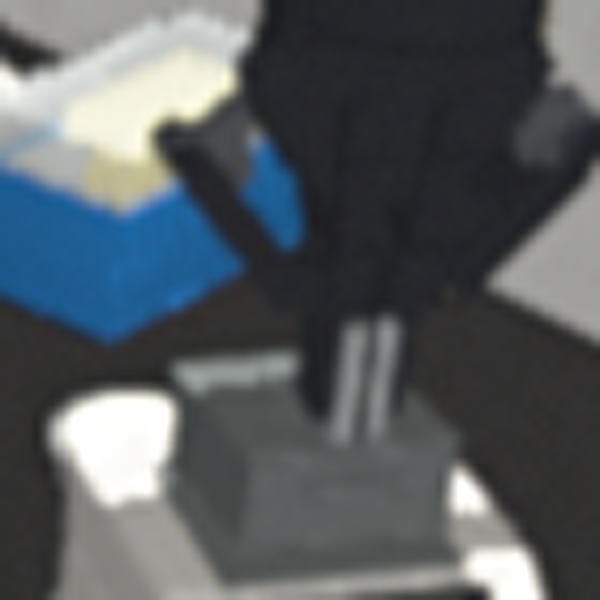

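Nearly shut. I press down to about z = 100 until the force rises.

```bash
python3 -m jog '{"grip":[1,1,1],"travel":[[0,0,-0.004],[0,0,-0.002],[0,0,0]],"roll":[0,0,0]}'; python3 -m jog '{"grip":[1,1],"travel":[[0,0,-0.002],[0,0,0]],"roll":[0,0]}';python3 -m jog '{"grip":[1,1],"travel":[[0,0,-0.002],[0,0,0]],"roll":[0,0]}'
```

```text
time_s: 18.45
ee_pos: [507.8, -191.4, 102.3]
tcp_rot: [-3.142, -0.0, 2.741]
contact_force: [0.5, 0.6, -0.5]
gripper_width: -0.1
time_s: 18.65
ee_pos: [508.0, -191.6, 100.7]
tcp_rot: [3.142, 0.0, 2.741]
contact_force: [0.2, 0.1, 0.0]
gripper_width: -0.1
time_s: 18.85
ee_pos: [508.0, -191.5, 100.2]
tcp_rot: [3.141, 0.001, 2.741]
contact_force: [-5.3, 1.9, 21.9]
gripper_width: 0.0
```

```bash
python3 -m jog '{"grip":[1,1,1,1,1],"travel":[[0,0,0.01],[0,0,0.03],[-0.03,0.013,0],[-0.03,0.013,0],[-0.018,0.0075,0]],"roll":[0,0,0,0,0]}';python3 -m jog '{"grip":[1],"travel":[[0,0,0]],"roll":[0]}'; python3 - <<'E'
from h import *
c=arm.read_camera('scene'); u,v=405,185
cv2.imwrite('pics/t.png',cv2.resize(c['frame'][v-50:v+40,u-45:u+45],(600,600),interpolation=2))
for n in('scene','top'):
    c=arm.read_camera(n); P=cloud(c)
    m=(abs(P[...,0]-526)<25)&(abs(P[...,1]+199)<20)&(P[...,2]>75)&(P[...,2]<115); q=P[m]; print(n,len(q))
    if len(q)>20:
        q=q[q[:,2]>94]; A=np.c_[q[:,:2]-[526,-199],np.ones(len(q))]; print(len(q),np.linalg.lstsq(A,q[:,2],rcond=None)[0])
    for r in arm.pinpoint('key_top',n)[:2]: print('key',round(r['conf'],2),w(c,r['xyz']).round(1))
print(arm.read_state()['ee_pos'])
E
```

```text
time_s: 19.35
ee_pos: [427.5, -157.2, 138.9]
tcp_rot: [-3.141, -0.001, 2.741]
contact_force: [0.1, 0.1, -0.2]
gripper_width: -0.1
time_s: 19.45
ee_pos: [427.0, -157.1, 138.8]
tcp_rot: [-3.141, -0.002, 2.741]
contact_force: [0.5, 0.2, -0.1]
gripper_width: -0.1
scene 162
162 [-2.57719861e-04 -2.84717134e-03  9.94400388e+01]
key 0.53 [ 423.2 -157.1   51.3]
top 242
242 [4.03648587e-03 7.53085224e-03 9.96729414e+01]
key 0.5 [ 426.4 -155.1   58. ]
[ 430.96460882 -158.32140521  138.60258691]
```

View pics/t.png

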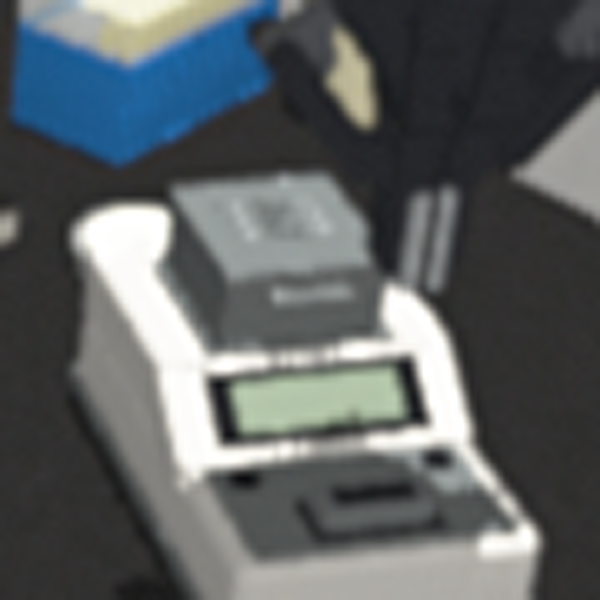

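The shield top is flat at z = 99.5 mm (slope under 0.01), so it is shut. Now the key.

```bash
python3 -m jog '{"grip":[1,1,1,1,1],"travel":[[0,0,-0.03],[0,0,-0.03],[0,0,-0.018],[0,0,0],[0,0,0]],"roll":[0,0,0,0,0]}';  python3 - <<'E'
from h import *
c=arm.read_camera('scene'); u,v=412,200
print(arm.read_state()['ee_pos'],arm.read_state()['contact_force'])
cv2.imwrite('pics/x.png',cv2.resize(c['frame'][v-30:v+30,u-30:u+30],(600,600),interpolation=2))
E
```

```text
time_s: 20.2
ee_pos: [430.1, -158.1, 60.4]
tcp_rot: [-3.141, -0.001, 2.741]
contact_force: [-0.7, -0.2, 0.6]
gripper_width: 0.1
[ 430.34736618 -158.21253127   61.01153043] [ 0.30487539  0.74576674 -0.39145977]
```

View pics/x.png

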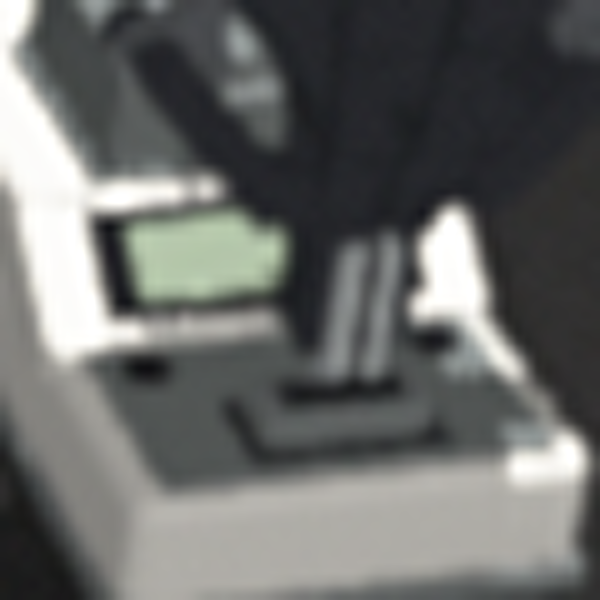

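```bash
python3 -m jog '{"grip":[1,1,1],"travel":[[0,0,-0.003],[0,0,-0.003],[0,0,0]],"roll":[0,0,0]}'; python3 -m jog '{"grip":[1,1],"travel":[[0,0,-0.002],[0,0,0]],"roll":[0,0]}';python3 -m jog '{"grip":[1,1],"travel":[[0,0,-0.002],[0,0,0]],"roll":[0,0]}'
```

```text
time_s: 20.55
ee_pos: [430.0, -158.0, 54.8]
tcp_rot: [3.141, 0.001, 2.741]
contact_force: [0.0, 0.1, -0.2]
gripper_width: 0.0
time_s: 20.75
ee_pos: [430.1, -158.1, 52.6]
tcp_rot: [3.142, 0.001, 2.741]
contact_force: [1.1, -0.8, 2.7]
gripper_width: -0.1
time_s: 20.95
ee_pos: [430.0, -158.0, 50.5]
tcp_rot: [3.142, 0.0, 2.741]
contact_force: [1.3, -0.6, 3.5]
gripper_width: 0.2
```

```bash
python3 -m jog '{"grip":[1,1],"travel":[[0,0,-0.0015],[0,0,0]],"roll":[0,0]}';python3 -m jog '{"grip":[1,1],"travel":[[0,0,-0.0015],[0,0,0]],"roll":[0,0]}'
```

```text
time_s: 21.15
ee_pos: [430.0, -158.0, 49.0]
tcp_rot: [3.142, 0.0, 2.741]
contact_force: [0.6, 0.3, 4.1]
gripper_width: 0.0
time_s: 21.35
ee_pos: [430.1, -158.1, 48.0]
tcp_rot: [3.141, 0.001, 2.741]
contact_force: [-0.5, 0.4, 12.2]
gripper_width: -0.2
```

```bash
python3 -m jog '{"grip":[1,1,1,1,1],"travel":[[0,0,0],[0,0,0],[0,0,0],[0,0,0],[0,0,0]],"roll":[0,0,0,0,0]}';python3 -m jog '{"grip":[1,1,1,1,1],"travel":[[0,0,0],[0,0,0],[0,0,0],[0,0,0],[0,0,0]],"roll":[0,0,0,0,0]}'; python3 - <<'E'
from h import *
c=arm.read_camera('scene'); u,v=412,190
P=cloud(c); m=(abs(P[...,0]-526)<25)&(abs(P[...,1]+199)<20)&(P[...,2]>94)&(P[...,2]<115); q=P[m]; print(len(q),q[:,2].mean() if len(q) else None)
cv2.imwrite('pics/y.png',cv2.resize(c['frame'][v-40:v+40,u-40:u+40],(600,600),interpolation=2))
E
```

```text
time_s: 21.85
ee_pos: [430.1, -158.1, 48.0]
tcp_rot: [3.141, 0.001, 2.741]
contact_force: [0.0, 0.8, 13.1]
gripper_width: 0.0
time_s: 22.35
ee_pos: [430.0, -158.1, 48.0]
tcp_rot: [3.141, 0.001, 2.741]
contact_force: [-0.8, 0.0, 11.5]
gripper_width: -0.4
88 99.42509217005177
```

View pics/y.png

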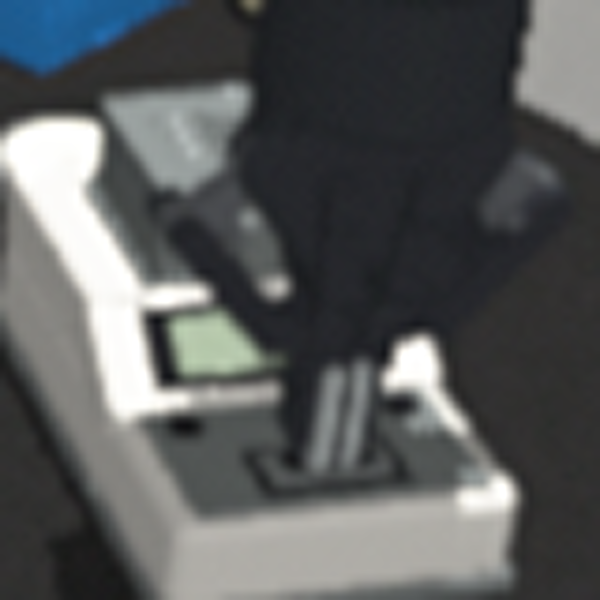

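The key is at its stop, held with about 12 N, and the shield is still flat at 99.4 mm. I hand the job in.

```bash
python3 -c "
from workcell import arm
print(arm.close_job()); s=arm.read_state(); print(s['time_s'],s['ee_pos'],s['contact_force'])"
```

```text
the job is handed in; nothing more can be done
None
the job is handed in; nothing more can be done
```

I stood the larger clear vial in the meter's well, shut the light shield over it, then pressed the bar key down. I handed the job in while still holding the key, at about 22.4 s; `close_job` gave no verdict.

**Last checks:**
- **Vial:** its top measured 91 mm above the worktop just after release, which matches standing on the well floor. It was not visible again after the shield closed.
- **Shield:** its top lay flat at 99.4–99.7 mm (100 mm is shut).
- **Key:** the fingertips were steady at 48.0 mm, which is the key's stop, with 11.5–13 N for 1 s.
- **Not re-measured:** I did not check the smaller vials, the beaker or the small round keys at the end. I never touched them knowingly, and the fingers came down on the middle of the bar key.

**What went wrong on the way:**
- **First grip:** it landed on the vial's shoulder, so I gripped it again lower and then about 5 mm higher.
- **Insertion:** the first attempt pressed on the well's chamfer with about 15 N, because the camera placed the well about 3 mm too far forward. I shifted back and it went in freely.

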